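# Locate and clamp a brass bar in the bench fixture

## Task

The brass bar lying askew on the fixture plate has to be set up for drilling: push it over the plate, without picking it up, until its long side lies flush along the whole of the steel angle rail and its left end is up against the stop block. Do not shift the stop. Then, with the bar located, press the toggle clamp's handle right down so that its rubber pad holds the bar there, let go, and leave everything else on the bench where it is.

Things in the scene. Friction and masses are not known exactly. Their poses are not given: they have to be found in the camera images.
- fixture: Fixture bolted to the table: dark steel plate 260 x 350 mm, 12 mm thick, with an angle-iron rail, a stop block and a toggle clamp. Origin on the table top in the clamp's middle plane; plate edges at own x -165 and +95, y -160 and +190 mm; plate top at z 12. Own x points from clamp to rail (roughly away from the robot), own y along the rail to the stop (left), z up.
- rail_face (a point): Point on the rail's face that the bar must lie against, at the plate's top, facing the clamp (fixture own x +50, y 0, z 12 mm); axes as the fixture's, the face looks to -x. The rail is a steel angle along own y from y -150 to +180 mm, its upright leg 4 mm thick and 25 mm tall.
- clamp_bracket (a point): Middle of the foot of the toggle clamp's bracket, on the plate's top (fixture own x -68, y 0 mm). The clamp stands between the robot and the bar and faces the rail. Bracket: 52 mm in x, 44 mm in y, 53 mm tall. The bar can be pushed only to its left and right. Open, the arm stands up over it, leaning back a little, to 155 mm above the plate, within 11 mm of the middle plane.
- bar: Loose flat brass bar, 200 mm long (own y), 30 wide (own x), 14 tall, 0.55 to 0.85 kg, flat on the plate between clamp and rail, turned by up to 0.2 rad, its middle 35 to 47 mm short of the rail. Origin: centre of its underside. Own +x side goes to the rail, own +y end to the stop. Slides with ordinary metal friction, a few N.
- bar_left (a point): Point of the bar: rail-side edge at its stop end (own x +15, y +100 mm), at mid height.
- bar_right (a point): Point of the bar: rail-side edge at its other end (own x +15, y -100 mm), at mid height.
- bar_end (a point): Point of the bar: centre of its stop-end face (own x 0, y +100 mm), at mid height.
- stop_face (a point): Centre of the stop's face that the bar's end must touch, 15 mm out from the rail face, 7 mm above the plate; axes as the fixture's. Stop: steel block 30 mm long, 29 mm out from the rail, 22 mm tall, with a bridge over the rail and a brass screw on top to 51 mm. It is clamped on the rail, at fixture own y 102 to 118 mm, different each time, and gives way only to about 60 N.
- clamp_handle (a joint): Angle of the toggle clamp's handle: 0 = right down (level, clamped, end stop); starts at 0.82 to 0.9 rad up (open; 0.9 is the limit). From its hinge the handle points to fixture -x and, open, upward. It stays where left; friction 0.6 N m (about 9 N at the grip), a little more as the pad is squeezed. Pressing it down swings the arm down on to the bar, twice as far.
- handle_hinge (a point): Axis of the handle's hinge (along fixture y), at fixture own x -73, y 0, 53 mm above the table.
- handle_grip (a point): Point on the upper surface of the handle's black plastic grip, 68 mm from the hinge. The grip is 18 mm wide and 16 mm thick, from 24 to 97 mm from the hinge.
- clamp_arm: The clamp's arm: steel fork 20 mm wide. Origin: its hinge, fixture own x -57 mm, 59 mm above the table. Own x runs along the arm to the screw with the rubber pad (18 mm across), 92 mm out. Clamped, it lies level towards the rail and the pad presses on the bar's top at fixture own x +35, y 0 mm.
- short_bar: Bystander: short copper bar 20 x 100 x 10 mm lying loose on the plate's near right part. Origin: centre of its underside.
- square: Bystander: engineer's square lying flat on the plate's near left part, dark stock 16 x 75 x 14 mm, steel blade 95 x 18 mm. Origin on its underside, 20 mm from the middle of the stock.
- box: Bystander: dovetailed wooden box 75 x 110 x 73 mm on the table to the right. Origin: centre of its underside.
- block: Bystander: wooden block 75 x 230 x 45 mm on the table to the left. Origin: centre of its underside.
- crucible: Bystander: white clay crucible, 104 mm across, 48 mm tall, to the right. Origin: centre of its underside.
- driver: Bystander: screwdriver with a wooden handle, 200 mm long, lying on the table to the left. Origin: on its underside near its middle.

How it is judged:
On the way:
1. with the clamp still open, the bar lies flush along the rail (both ends within 2 mm of it) with its left end within 2 mm of the stop (x of each of bar_left, bar_right in the frame of fixture above 0.048 m and y of bar_end in the frame of stop_face above -0.002 m and value of joint clamp_handle above 0.5 rad), for 0.2 s.
At the end, for the whole second after the job is handed in: The bar lies flat on the plate with both ends of its rail side within 2 mm of the rail face and its left end within 2 mm of the stop's face, at rest; the clamp's handle is down (below 0.08 rad) and its pad presses on the bar with more than 1.5 N (x of bar_left in the frame of fixture between 0.048 and 0.052 m and x of bar_right in the frame of fixture between 0.048 and 0.052 m and y of bar_end in the frame of stop_face between -0.002 and 0.002 m and z of bar in the frame of fixture below 0.014 m and value of joint clamp_handle below 0.08 rad and contact force between clamp_arm and bar above 1.5 N and linear speed of bar below 0.01 m/s); the robot touches nothing.
It fails at once if the bar is lifted off the plate (more than 10 mm) (z of bar in the frame of fixture above 0.022 m).
It fails at once if the stop is shifted by more than 3 mm (distance of stop_face from where it was at the start of the episode above 0.003 m).
It fails at once if a bystander is moved by more than 20 mm (distance of any of short_bar, square, box, block, crucible, driver from where it was at the start of the episode above 0.02 m).
It also fails if it takes over 72 s, if anything falls off the work surface, if the arm or the gripper's body presses on something with over 40 N, if the wrist force passes 120 N, or if a joint passes its speed limit or range.

## Robot

A 6-joint arm with a two-finger parallel gripper is mounted at the origin on the work surface. World frame = base frame: x ahead of the robot, y to its left, z up, the work surface at z = 0. Lengths are in m, angles in rad, forces in N, time in s.
With the tool pointing down it reaches from about 0.325 to 0.775 m from the base axis. Payload 5.5 kg.
Tool frame: the origin (TCP) lies midway between the tips of the shut fingers; the grasp point (between the pads) lies 19 mm behind it; z points along the fingers, y is the line along which they close (so a half turn about z gives the same grasp; the last joint's range is limited). The gripper opens to 88 mm and grips with 3 to 60 N. Pads are 20 mm wide; open, the fingers measure 115 mm over their backs; the gripper's body (75 mm by 178 mm) begins 61 mm behind the grasp point.
Start: joints at [-1.181, 0.091, 1.231, -0, 1.82, -0.057], TCP at [0.259, -0.541, 0.223] pointing down, gripper open.
Joint ranges: [-2.87, 2.87], [-0.86, 2.18], [0.17, 2.46], [-1.51, 4.65], [0.06, 2.69], [-2.65, 2.65]. Speed limits (rad/s): [2.57, 2.57, 3.01, 3.14, 3.14, 3.14].

## Interface

Orientations are given as a 3x3 rotation matrix whose columns are the frame's x, y, z axes.
In Python, from plant import env gives the robot as it stands.
- The arm moves only by the shell command python3 inch.py [FORCE], which reads ROWS from standard input. ROWS is a JSON object whose key "motion" holds a list of rows, 1 to 5 of them, each of 5 numbers: dx, dy, dz in units of 25 mm, then a turn about the tool's z in units of 0.25 rad, then the finger opening in m; each row is the pose to reach, as a shift and turn from the pose commanded when the command began, along the tool's axes at that moment; what a row does not reach only later rows make up. A row lasts 1/10 s, in which the tool goes at most 0.05 m and 0.15 rad, less where a joint would pass 70% of its speed; a pose out of reach is approached as far as the arm can. The fingers move at their own pace and stop on an object; FORCE is the grip in N (left out, the last holds). Time passes only in rows, so rows that do not move let the fingers close. It prints the time, the measured TCP pose, the force, the opening and the grip force at its end. Input that does not fit is refused with a message, and nothing moves.
- env.get_state(): the state, without advancing time (a new reading comes with each control period).
- env.camera(name): name is "scene" or "top" or "wrist"; returns (picture, depth): 384x512x3 uint8, red, green, blue; 384x512 float32, m along the optical axis (not along the pixel's ray), 0 where there is no reading.
- env.calibration(name): a dict with "camera_matrix" (3x3 intrinsics, pixels), "R" (3x3) and "t" (3): a world point X has camera coordinates R X + t; the wrist camera has in their place "hand_eye" (4x4, takes a point from camera to tool coordinates, whose origin is the TCP and whose axes are the flange's). Camera axes: x right, y down, z forward; pixel columns grow to the right and rows downward; lengths in m; the calibration is good to about 2 mm. A picture is of the moment at which its call begins: read the wrist's pose just before it. calibration takes no time and is no camera call.
- env.sign_off(): hands the job in; it is judged then, once.
The state is a dict: "t": time; "q": joint angles; "qvel": joint speeds; "joint_torque": joint torques, N m; "position": TCP position; "tcp_rot": TCP orientation; "contact_force": force on the tool from outside, world axes, zero at the start; "moment": the same for the moment, N m; "finger_gap": finger opening in m; "finger_force": force on a finger pad.
Only numpy, scipy, OpenCV 4.12 (cv2) and the standard library are available. Lean on these libraries where they do the work, as an engineer would, in place of code of your own. Each camera call takes 0.05 s, during which the arm holds its last target. There are 200 camera calls.

## Working session

There is one attempt and no reset: what is moved stays moved. The work goes in short steps, Python scripts to look and compute and a shell command to move; the robot and the scene stay as the last step left them, time stands still between calls to the robot, and variables do not carry over. Pictures are saved under pics/ and viewed, at most 10 in all, crops included, and the job is handed in when it is done.

```bash
ls; mkdir -p pics; python3 - <<'E'
from plant import env
import cv2,numpy as np
for n in("top","scene"):
    p,d=env.camera(n); cv2.imwrite(f"pics/{n}0.png",cv2.resize(p[:,:,::-1],(768,576),interpolation=cv2.INTER_CUBIC)); np.savez(f"{n}0.npz",p=p,d=d)
    print(env.calibration(n))
s=env.get_state();print(s['t'],s['position'],s['tcp_rot'])
E
```

```text
inch.py
pics
plant.py
{'camera_matrix': array([[380.96141963,   0.        , 257.93228245],
       [  0.        , 380.96141963, 191.32410906],
       [  0.        ,   0.        ,   1.        ]]), 'R': array([[ 0.02636626, -0.99962482, -0.00741835],
       [-0.99025075, -0.0251022 , -0.13701583],
       [ 0.13677821,  0.01095862, -0.99054108]]), 't': array([-0.01548551,  0.4904553 ,  1.04634316])}
{'camera_matrix': array([[403.44254258,   0.        , 256.16218625],
       [  0.        , 403.44254258, 190.88173523],
       [  0.        ,   0.        ,   1.        ]]), 'R': array([[-0.30667538,  0.95176042,  0.01011509],
       [ 0.81801171,  0.26898251, -0.50843411],
       [-0.48662825, -0.14764997, -0.86104148]]), 't': array([ 0.14585598, -0.35444687,  1.71539053])}
0.1 [ 0.25913565 -0.540868    0.22161471] [[ 9.01833745e-01  4.32082705e-01 -6.57954432e-04]
 [ 4.32083193e-01 -9.01832309e-01  1.61288357e-03]
 [ 1.03534532e-04 -1.73884388e-03 -9.99998483e-01]]
```
View pics/top0.png

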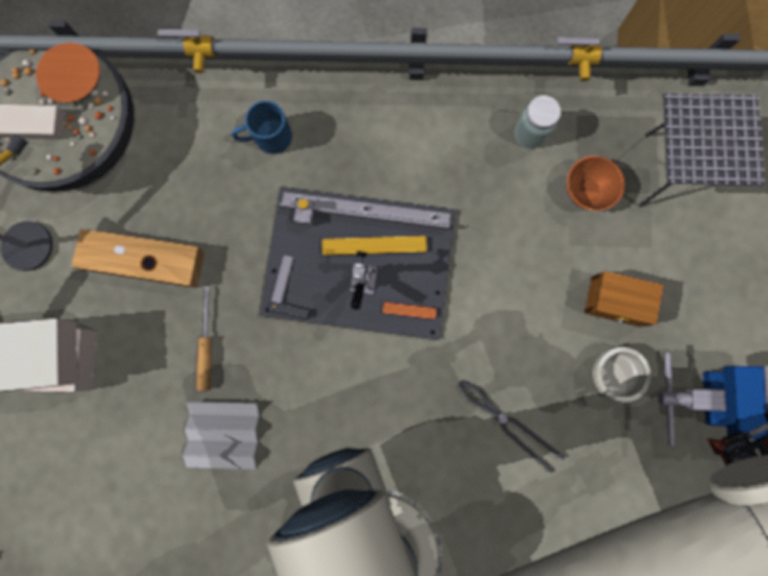

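View pics/scene0.png

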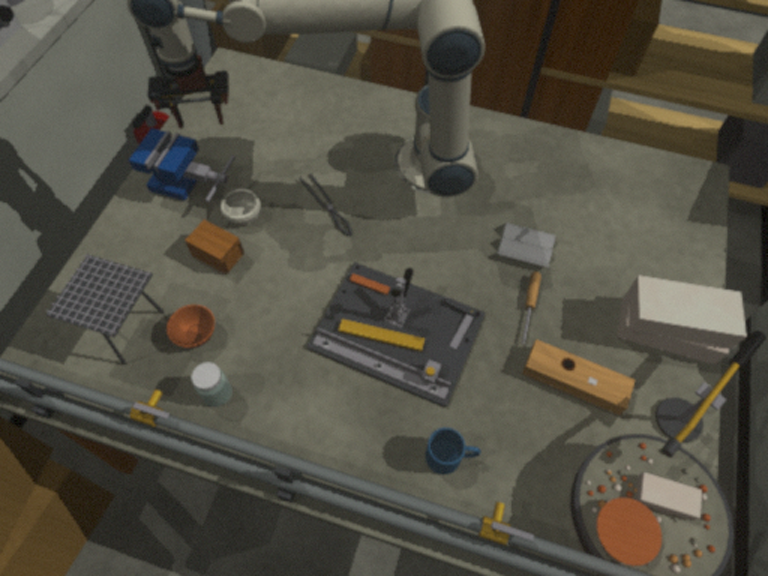

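The top picture shows plate corners near (281,188), (460,210), (441,338), (260,316). The bar runs from (322,247) to (427,243), the stop is at (303,208), and the clamp is at (362,280) with its handle toward (357,305). The scene view agrees. I'll get rough poses from these.

```bash
cat > h.py <<'E'
from plant import env
import numpy as np, cv2
def ray(n,uv,z,st=None):
    c=env.calibration(n);K=c['camera_matrix']
    if n=='wrist':
        T=np.eye(4);T[:3,:3]=st['tcp_rot'];T[:3,3]=st['position'];M=T@c['hand_eye'];R=M[:3,:3];o=M[:3,3]
    else: R=c['R'].T;o=-R@c['t']
    uv=np.atleast_2d(uv).astype(float)
    d=np.c_[uv,np.ones(len(uv))]@np.linalg.inv(K).T@R.T
    return o+d*((z-o[2])/d[:,2])[:,None]
def proj(n,X,st=None):
    c=env.calibration(n);K=c['camera_matrix'];X=np.atleast_2d(X)
    if n=='wrist':
        T=np.eye(4);T[:3,:3]=st['tcp_rot'];T[:3,3]=st['position'];M=np.linalg.inv(T@c['hand_eye']);R,t=M[:3,:3],M[:3,3]
    else:R,t=c['R'],c['t']
    p=(X@R.T+t)@K.T;return p[:,:2]/p[:,2:]
E
python3 - <<'E'
from h import *
k=2/3
c=ray('top',np.array([[281,188],[460,210],[441,338],[260,316]])*k,.012)
print(c)
m=np.array([[95,190],[95,-160],[-165,-160],[-165,190]])/1e3
# fit
mc=m-m.mean(0);cc=c[:,:2]-c[:,:2].mean(0)
th=np.arctan2((mc[:,0]*cc[:,1]-mc[:,1]*cc[:,0]).sum(),(mc*cc).sum())
R=np.array([[np.cos(th),-np.sin(th)],[np.sin(th),np.cos(th)]])
o=c[:,:2].mean(0)-R@m.mean(0);print('fix',o,th, (m@R.T+o-c[:,:2]))
b=ray('top',np.array([[322,240],[426,236],[427,250],[323,255]])*k,.026);print(b,(b[:,:2]-o)@R)
print(env.calibration('wrist'))
E
```

```text
[[ 0.68602159  0.21211582  0.012     ]
 [ 0.64984077 -0.14199792  0.012     ]
 [ 0.39830191 -0.10809675  0.012     ]
 [ 0.43135854  0.2392916   0.012     ]]
fix [0.57459791 0.03171054] -0.1059634611128679 [[ 0.00313888 -0.00151867]
 [ 0.00230186  0.00455817]
 [-0.00470098 -0.00184403]
 [-0.00073977 -0.00119548]]
[[ 0.5799678   0.1247322   0.026     ]
 [ 0.59278616 -0.07540355  0.026     ]
 [ 0.56536423 -0.07778885  0.026     ]
 [ 0.55062636  0.12157756  0.026     ]] [[-0.00449869  0.09306786]
 [ 0.02941519 -0.10458961]
 [ 0.00239934 -0.10986182]
 [-0.0333419   0.08682762]]
{'camera_matrix': array([[322.46381246,   0.        , 252.90299668],
       [  0.        , 322.46381246, 194.03672638],
       [  0.        ,   0.        ,   1.        ]]), 'hand_eye': array([[-1.51965152e-03, -9.62085640e-01, -2.72743307e-01,
         7.54560643e-02],
       [ 9.99998845e-01, -1.46226875e-03, -4.13656324e-04,
         8.33067785e-04],
       [-8.51206053e-07, -2.72743621e-01,  9.62086751e-01,
        -1.62891797e-01],
       [ 0.00000000e+00,  0.00000000e+00,  0.00000000e+00,
         1.00000000e+00]])}
```

Fixture origin is near (0.575, 0.032) with yaw -0.106. The bar's left end is about 55 mm short of the rail and its right end about 20 mm. Next I'll move above it for a wrist view.

The rows are not in the units I measure in: shifts go in units of 25 mm and turns go in units of 0.25 rad. I convert before sending: 0.205 m is 8.2, 0.164 m is 6.56.

```bash
echo '{"motion":[[1.64,-1.1,0,0,0.088],[3.28,-2.2,0,0,0.088],[4.92,-3.3,-0.4,0,0.088],[6.56,-4.4,-0.8,0,0.088],[8.2,-5.5,-1.2,0,0.088]]}' | python3 inch.py
echo '{"motion":[[1.64,-1.1,0,0,0.088],[3.28,-2.2,0,0,0.088],[4.92,-3.3,0,0,0.088],[6.56,-4.4,0,0,0.088],[8.2,-5.5,0,0,0.088]]}' | python3 inch.py
echo '{"motion":[[1.64,-1.1,0,0.552,0.088],[3.28,-2.2,0,1.104,0.088],[4.92,-3.3,0,1.656,0.088],[5.56,-3.8,0,2.212,0.088],[5.56,-3.8,0,2.212,0.088]]}' | python3 inch.py
```

```text
t: 0.6
position: [0.3846, -0.3276, 0.2522]
tcp_rot: [[0.902, 0.432, -0.001], [0.432, -0.902, 0.001], [-0.0, -0.001, -1.0]]
contact_force: [0.5, -0.6, -0.0]
finger_gap: 0.0878
finger_force: 0.0
t: 1.1
position: [0.5101, -0.1149, 0.2521]
tcp_rot: [[0.902, 0.432, -0.0], [0.432, -0.902, -0.0], [-0.0, -0.0, -1.0]]
contact_force: [1.3, 0.5, -0.2]
finger_gap: 0.0876
finger_force: 0.0
t: 1.6
position: [0.5945, 0.0319, 0.2508]
tcp_rot: [[0.995, -0.104, -0.002], [-0.104, -0.995, 0.001], [-0.003, -0.0, -1.0]]
contact_force: [-0.4, -1.0, -0.1]
finger_gap: 0.0876
finger_force: 0.0
```

```bash
python3 - <<'E'
from h import *
s=env.get_state();p,d=env.camera('wrist');np.savez('w1.npz',p=p,d=d,pos=s['position'],R=s['tcp_rot'])
print(s['t'],s['position'],s['tcp_rot'].round(4) if hasattr(s['tcp_rot'],'round') else s['tcp_rot'])
cv2.imwrite('pics/w1.png',cv2.resize(p[:,:,::-1],(768,576),interpolation=cv2.INTER_CUBIC))
E
```

```text
1.6 [0.59448291 0.03187994 0.25077169] [[ 9.945e-01 -1.045e-01 -2.400e-03]
 [-1.045e-01 -9.945e-01  7.000e-04]
 [-2.500e-03 -5.000e-04 -1.000e+00]]
```

View pics/w1.png

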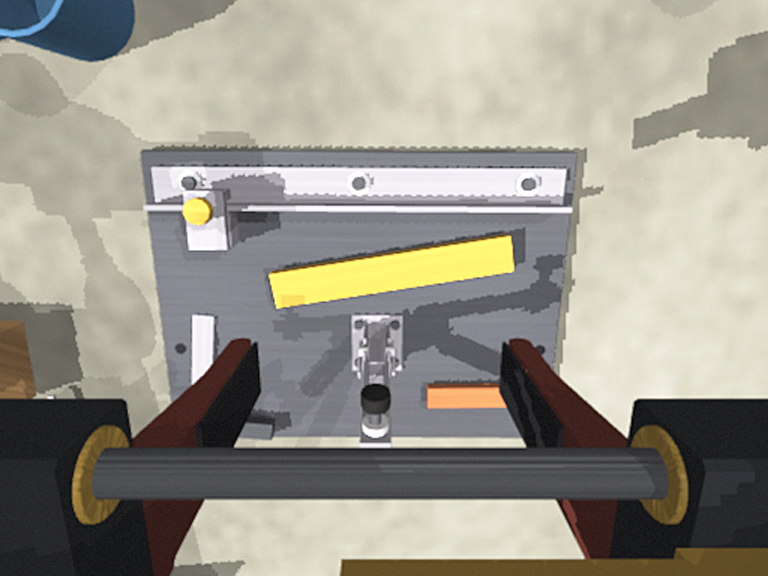

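Wrist view: rail top's near edge runs from (148,210) to (572,211). Bar top corners are (270,272), (512,236), (515,271) and (276,308). The stop is at (187-230,190-250), and the square is on the left, out to x≈214. I'll refine the stop edges with a zoom.

```bash
python3 - <<'E'
from h import *
z=np.load('w1.npz');p=z['p'];st=dict(position=z['pos'],tcp_rot=z['R'])
c=cv2.resize(p[115:215,90:190][:,:,::-1],(600,600),interpolation=cv2.INTER_NEAREST);cv2.imwrite('pics/stop.png',c)
k=2/3
r=ray('wrist',np.array([[150,209.5],[570,211.5]])*k,.037,st);print(r)
v=r[0]-r[1];th=np.arctan2(v[1],v[0])-np.pi/2;print('th',th)
pl=ray('wrist',np.array([[143,150],[578,150]])*k,.012,st);print(pl,np.linalg.norm(pl[0]-pl[1]))
hsv=cv2.cvtColor(p,cv2.COLOR_RGB2HSV);m=((hsv[...,0]>22)&(hsv[...,0]<35)&(hsv[...,1]>100)&(hsv[...,2]>150)).astype(np.uint8);m[:, :160]=0;m[:150]=0;m[210:]=0
cn=max(cv2.findContours(m,0,2)[0],key=cv2.contourArea);rc=cv2.minAreaRect(cn);b=cv2.boxPoints(rc);print(b*1.5)
B=ray('wrist',b,.026,st);print(B,B.mean(0),[np.linalg.norm(B[i]-B[i-1]) for i in range(4)])
E
```

```text
[[ 0.64700527  0.20433541  0.037     ]
 [ 0.6110893  -0.11821558  0.037     ]]
th -0.11089295106259955
[[ 0.69219112  0.2107935   0.012     ]
 [ 0.65545    -0.13388297  0.012     ]] 0.34662916928645426
[[268.1454  273.77307]
 [509.72998 235.30417]
 [515.3578  270.64685]
 [273.7732  309.11578]]
[[ 0.58441903  0.12510243  0.026     ]
 [ 0.59532873 -0.07406109  0.026     ]
 [ 0.56547648 -0.07772238  0.026     ]
 [ 0.55364558  0.12556511  0.026     ]] [0.57471746 0.02472102 0.026     ] [np.float64(0.030776929529891334), np.float64(0.19946210306295953), np.float64(0.030075934199168947), np.float64(0.20363146883295566)]
```

View pics/stop.png

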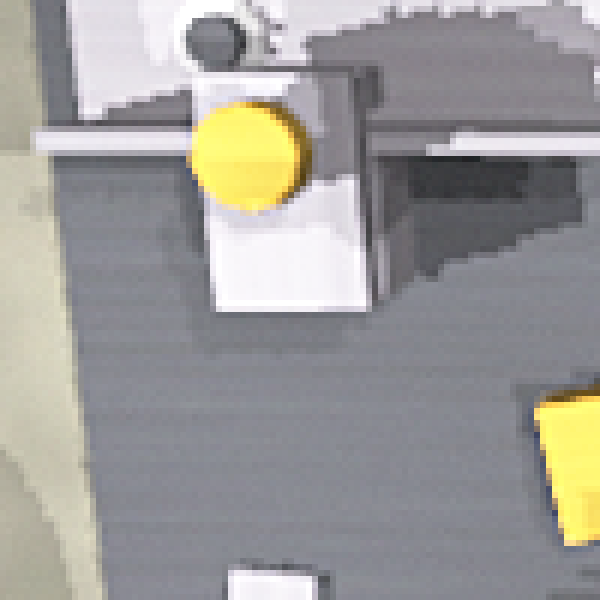

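In the zoom, the stop's top near edge runs from px (126,167) to (151.8,167), and the rail's left end is at px 95.5. Now I'll build the fixture frame.

```bash
cat >> h.py <<'E'
z_=np.load('w1.npz');ST1=dict(position=z_['pos'],tcp_rot=z_['R'])
_r=ray('wrist',np.array([[95.5,140.4],[381.3,141.2]]),.037,ST1)[:,:2]
_v=_r[0]-_r[1];TH=np.arctan2(_v[1],_v[0])-np.pi/2
RF=np.array([[np.cos(TH),-np.sin(TH)],[np.sin(TH),np.cos(TH)]])
O=_r.mean(0)-RF@np.array([.05,.015])
def fx(X): return (np.atleast_2d(X)[:,:2]-O)@RF
def wd(f): return np.atleast_2d(f)@RF.T+O
def tool(f,z,s=None):
    "shift in tool axes to bring TCP to fixture xy f, height z"
    s=s or env.get_state();g=np.r_[wd(f)[0],z]-s['position'];R=np.array(s['tcp_rot'])
    yaw=np.arctan2(R[1,0],R[0,0]);return (R.T@g).round(4),'turn',round(yaw-TH,4),'now',fx(s['position'])[0].round(4),round(s['position'][2],4)
E
python3 - <<'E'
from h import *
print('O',O,'th',TH,'raillen',np.linalg.norm(_v if '_v' in dir() else 0))
import h;print(np.linalg.norm(h._v))
print('stop',fx(ray('wrist',[[126,167],[151.8,167]],.034,ST1)))
b=np.array([[269,273],[511,236],[515.3,270.6],[275,308.7]])/1.5
print('bar',fx(ray('wrist',b,.026,ST1)))
print('plate',fx(ray('wrist',np.array([[143,150],[578,150]])/1.5,.012,ST1)))
print('bracket foot',fx(ray('wrist',np.array([[351,316],[404,316]])/1.5,.012+.003,ST1)))
print('square blade',fx(ray('wrist',np.array([[191,315],[215,315],[190,395]])/1.5,.016,ST1)))
print('short bar',fx(ray('wrist',np.array([[427,385],[427,408]])/1.5,.022,ST1)))
print(tool([-.02,-.121],.10))
E
```

```text
O [0.57737985 0.03552904] th -0.10894493126763094 raillen 0.0
0.3314023530824179
stop [[0.01816966 0.14984245]
 [0.01825605 0.11899706]]
bar [[-0.00208349  0.08906336]
 [ 0.02919579 -0.10805701]
 [ 0.00052048 -0.11382349]
 [-0.03301207  0.08586749]]
plate [[ 0.09507417  0.18670876]
 [ 0.09602739 -0.1599191 ]]
bracket foot [[-0.04309266  0.02263039]
 [-0.04296188 -0.02346405]]
square blade [[-0.0422279   0.16129362]
 [-0.04216886  0.14048157]
 [-0.11913284  0.17022963]]
short bar [[-0.10543106 -0.04467173]
 [-0.12833746 -0.04535551]]
(array([-0.0376,  0.117 ,  0.1513]), 'turn', np.float64(0.007), 'now', array([ 0.0171, -0.0036]), np.float64(0.2512))
```

```bash
python3 - <<'E'
from h import *
print(tool([-.052,.125],.25)); print(tool([-.052,.125],.017))
E
```

```text
(array([-0.0682, -0.1291,  0.0013]), 'turn', np.float64(0.007), 'now', array([ 0.0171, -0.0036]), np.float64(0.2512))
(array([-0.0677, -0.1292,  0.2343]), 'turn', np.float64(0.007), 'now', array([ 0.0171, -0.0036]), np.float64(0.2512))
```

Scaled: -0.129 m is -5.16, 0.1 m is 4, 0.007 rad is 0.028.

```bash
echo '{"motion":[[-0.88,-1.72,0,0.028,0.088],[-1.76,-3.44,0,0.028,0.088],[-2.72,-5.16,0,0.028,0.088],[-2.72,-5.16,2,0.028,0.088],[-2.72,-5.16,4,0.028,0.088]]}' | python3 inch.py
echo '{"motion":[[0,0,2,0,0.088],[0,0,4,0,0.088],[0,0,4.8,0,0.088],[0,0,5.32,0,0.088],[0,0,5.32,0,0.088]]}' | python3 inch.py
python3 -c "
from h import *
print(tool([-.052,.125],.017))"
```

```text
t: 2.15
position: [0.5404, 0.1646, 0.1538]
tcp_rot: [[0.994, -0.109, 0.006], [-0.109, -0.994, 0.001], [0.006, -0.001, -1.0]]
contact_force: [0.1, 0.4, -1.1]
finger_gap: 0.0878
finger_force: 0.0
t: 2.65
position: [0.5391, 0.163, 0.0179]
tcp_rot: [[0.994, -0.113, -0.003], [-0.113, -0.994, -0.001], [-0.003, 0.001, -1.0]]
contact_force: [-0.4, 0.2, 1.6]
finger_gap: 0.0881
finger_force: 0.0
(array([-0.0001, -0.0025,  0.0009]), 'turn', np.float64(-0.0041), 'now', array([-0.0519,  0.1225]), np.float64(0.0179))
```

Scaled: 0.036 m is 1.44, 0.029 m is 1.16.

```bash
echo '{"motion":[[0.4,0,0,0,0.088],[0.64,0,0,0,0.088],[0.88,0,0,0,0.088],[1.16,0,0,0,0.088],[1.44,0,0,0,0.088]]}' | python3 inch.py
python3 - <<'E'
from h import *
s=env.get_state();p,d=env.camera('wrist')
cv2.imwrite('pics/w2.png',cv2.resize(p[:,:,::-1],(768,576)))
print(tool([-.02,.125],.017,s),s['contact_force'])
E
```

```text
t: 3.15
position: [0.5766, 0.1604, 0.0202]
tcp_rot: [[0.994, -0.113, 0.001], [-0.113, -0.994, 0.0], [0.001, -0.0, -1.0]]
contact_force: [-3.9, 1.1, 3.5]
finger_gap: 0.0878
finger_force: 1.8
(array([-0.0057, -0.0009,  0.0032]), 'turn', np.float64(-0.004), 'now', array([-0.0144,  0.1241]), np.float64(0.0202)) [-3.92090591  1.09046545  3.52409504]
```

View pics/w2.png

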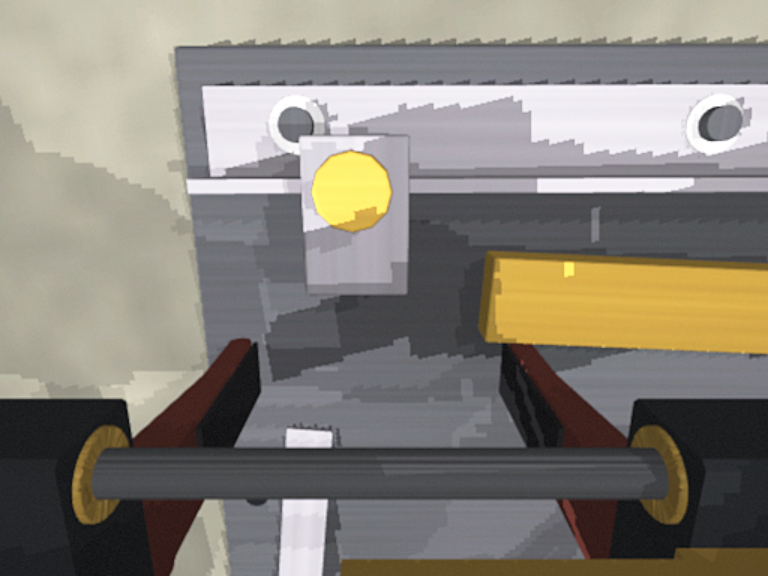

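The push worked: the bar is now slightly past parallel, with its left end at about (485,255)-(488,342). Next is the right side.

Scaled: -0.02 m is -0.8, -0.01 m is -0.4.

```bash
echo '{"motion":[[-0.4,0,-0.8,0,0.088],[-0.8,0,-2.8,0,0.088],[-0.8,0,-4.8,0,0.088],[-0.8,0,-6.8,0,0.088],[-0.8,0,-7.4,0,0.088]]}' | python3 inch.py
echo '{"motion":[[0,2,0,-0.016,0.088],[0,4,0,-0.016,0.088],[0,6,0,-0.016,0.088],[0,8,0,-0.016,0.088],[0,9.8,0,-0.016,0.088]]}' | python3 inch.py
python3 - <<'E'
from h import *
s=env.get_state();p,d=env.camera('wrist')
cv2.imwrite('pics/w3.png',cv2.resize(p[:,:,::-1],(768,576)))
print(tool([-.035,-.122],.018,s),s['contact_force'])
E
```

```text
t: 3.7
position: [0.5582, 0.1627, 0.2118]
tcp_rot: [[0.994, -0.113, 0.011], [-0.113, -0.994, 0.002], [0.011, -0.003, -1.0]]
contact_force: [-0.3, 0.5, 0.4]
finger_gap: 0.0881
finger_force: 0.0
t: 4.2
position: [0.528, -0.0835, 0.2039]
tcp_rot: [[0.994, -0.109, 0.0], [-0.109, -0.994, -0.001], [0.0, 0.001, -1.0]]
contact_force: [0.5, -0.6, 0.2]
finger_gap: 0.0882
finger_force: 0.0
(array([ 0.0011, -0.0019,  0.1859]), 'turn', np.float64(-0.0007), 'now', array([-0.0362, -0.1237]), np.float64(0.2039)) [ 0.53801576 -0.61495527  0.21016244]
```

View pics/w3.png

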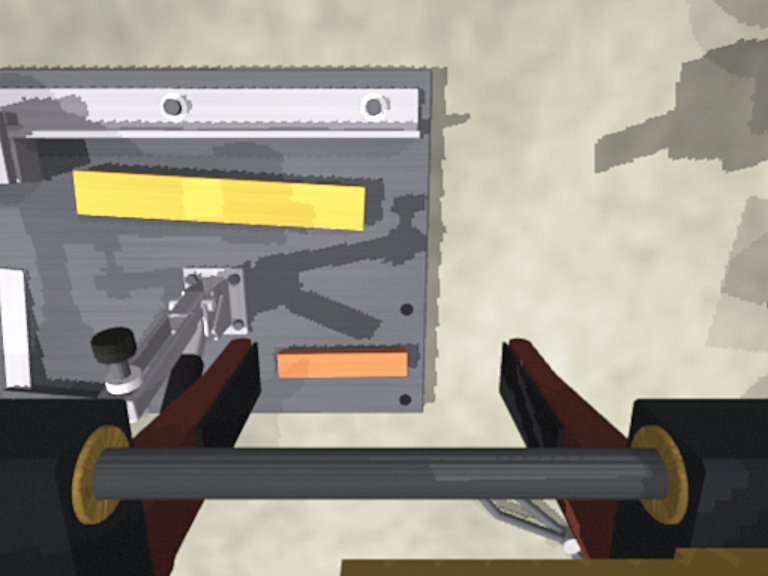

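The bar's right near corner is at (364,230), between the rail and the bracket front, with clear space to descend behind it.

```bash
echo '{"motion":[[0.04,-0.08,2,0,0.088],[0.04,-0.08,4,0,0.088],[0.04,-0.08,6,0,0.088],[0.04,-0.08,7,0,0.088],[0.04,-0.08,7.44,0,0.088]]}' | python3 inch.py
echo '{"motion":[[0.4,0,0,0,0.088],[0.68,0,0,0,0.088],[0.96,0,0,0,0.088],[1.2,0,0,0,0.088],[1.36,0,0,0,0.088]]}' | python3 inch.py
python3 -c "
from h import *
print(tool([.01,-.122],.018))"
```

```text
t: 4.75
position: [0.5273, -0.0787, 0.014]
tcp_rot: [[0.994, -0.109, -0.006], [-0.109, -0.994, 0.001], [-0.006, -0.0, -1.0]]
contact_force: [-1.3, 0.4, 0.3]
finger_gap: 0.088
finger_force: 0.0
t: 5.25
position: [0.5642, -0.083, 0.02]
tcp_rot: [[0.994, -0.109, 0.001], [-0.109, -0.994, -0.0], [0.001, 0.0, -1.0]]
contact_force: [-6.5, 0.4, 4.2]
finger_gap: 0.0875
finger_force: 2.8
(array([0.0102, 0.0028, 0.002 ]), 'turn', np.float64(-0.0001), 'now', array([-0.0002, -0.1192]), np.float64(0.02))
```

```bash
echo '{"motion":[[0.12,0.04,0.04,0,0.088],[0.24,0.08,0.08,0,0.088],[0.36,0.08,0.08,0,0.088],[0.4,0.08,0.08,0,0.088],[0.4,0.08,0.08,0,0.088]]}' | python3 inch.py
python3 -c "
from h import *
print(tool([.01,-.122],.018))"
```

```text
t: 5.75
position: [0.5686, -0.0842, 0.0177]
tcp_rot: [[0.994, -0.106, -0.011], [-0.106, -0.994, 0.003], [-0.011, -0.002, -1.0]]
contact_force: [-26.1, 4.9, 17.0]
finger_gap: 0.088
finger_force: 12.9
(array([ 0.0056,  0.002 , -0.0004]), 'turn', np.float64(0.0023), 'now', array([ 0.0043, -0.12  ]), np.float64(0.0177))
```

```bash
echo '{"motion":[[-0.6,0,0,0,0.088],[-1.2,0,-2,0,0.088],[-1.2,0,-4,0,0.088],[-1.2,0,-6,0,0.088],[-1.2,0,-7.6,0,0.088]]}' | python3 inch.py
echo '{"motion":[[0.8,-1.6,0,0,0.088],[1.4,-3.2,0,0,0.088],[1.4,-5,0,0,0.088],[1.4,-5,0,0,0.088]]}' | python3 inch.py
python3 - <<'E'
from h import *
s=env.get_state();p,d=env.camera('wrist');np.savez('w4.npz',p=p,d=d,pos=s['position'],R=s['tcp_rot'])
cv2.imwrite('pics/w4.png',cv2.resize(p[80:230,40:480][:,:,::-1],(800,273),interpolation=cv2.INTER_CUBIC))
print(tool([-.045,.125],.018,s),s['contact_force'])
E
```

```text
t: 6.25
position: [0.5442, -0.0826, 0.2109]
tcp_rot: [[0.994, -0.109, 0.006], [-0.109, -0.994, -0.001], [0.006, 0.0, -1.0]]
contact_force: [0.5, 0.1, -0.1]
finger_gap: 0.0878
finger_force: 0.0
t: 6.65
position: [0.5928, 0.0429, 0.2071]
tcp_rot: [[0.995, -0.103, 0.002], [-0.103, -0.995, 0.002], [0.002, -0.003, -1.0]]
contact_force: [-0.5, -0.5, 0.0]
finger_gap: 0.0878
finger_force: 0.0
(array([-0.0593, -0.1158,  0.1893]), 'turn', np.float64(0.0054), 'now', array([0.0145, 0.009 ]), np.float64(0.2071)) [-0.53089272 -0.50099605  0.01610872]
```

View pics/w4.png

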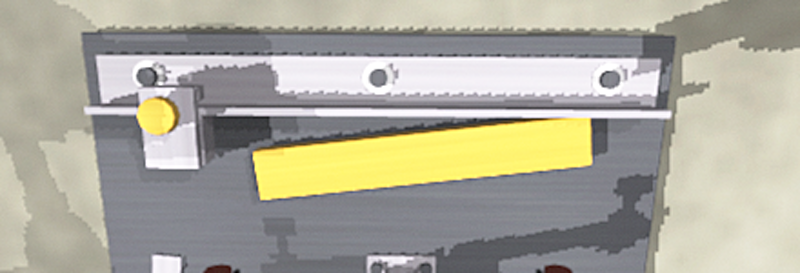

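The right corner touches the rail at crop (590,118) and the left end is at crop (253-262,150-200). Now push the left end in.

```bash
python3 - <<'E'
from h import *
z=np.load('w4.npz');st=dict(position=z['pos'],tcp_rot=z['R'])
b=np.array([[253,151],[590,118],[592,165],[262,200]])/1.8182+[40,80]
print(fx(ray('wrist',b,.026,st)))
print(fx(ray('wrist',np.array([[88,114],[670,118]])/1.8182+[40,80],.037,st)))
E
echo '{"motion":[[-0.88,-1.72,0,0.02,0.088],[-1.76,-3.44,0,0.02,0.088],[-2.2,-4.76,0.8,0.02,0.088],[-2.2,-4.76,2.8,0.02,0.088],[-2.2,-4.76,4.8,0.02,0.088]]}' | python3 inch.py
echo '{"motion":[[0,0,1.6,0,0.088],[0,0,2.4,0,0.088],[0,0,2.72,0,0.088],[0,0,2.72,0,0.088]]}' | python3 inch.py
python3 -c "
from h import *
print(tool([.005,.125],.018))"
```

```text
[[ 0.02757618  0.08904012]
 [ 0.04792852 -0.10905797]
 [ 0.01999393 -0.112975  ]
 [-0.00253472  0.08531556]]
[[ 0.05033902  0.1786243 ]
 [ 0.04945976 -0.15047477]]
t: 7.2
position: [0.5513, 0.1627, 0.0876]
tcp_rot: [[0.994, -0.113, 0.006], [-0.113, -0.994, 0.001], [0.006, -0.002, -1.0]]
contact_force: [1.1, -0.9, 0.5]
finger_gap: 0.0879
finger_force: 0.0
t: 7.6
position: [0.5499, 0.1614, 0.0181]
tcp_rot: [[0.993, -0.115, -0.0], [-0.115, -0.993, -0.0], [-0.0, 0.0, -1.0]]
contact_force: [-0.1, -0.3, 0.6]
finger_gap: 0.0878
finger_force: 0.0
(array([ 0.0459, -0.0032,  0.0001]), 'turn', np.float64(-0.0063), 'now', array([-0.041 ,  0.1221]), np.float64(0.0181))
```

```bash
echo '{"motion":[[0.48,-0.04,0,-0.024,0.088],[0.96,-0.08,0,-0.024,0.088],[1.24,-0.12,0,-0.024,0.088],[1.48,-0.12,0,-0.024,0.088],[1.68,-0.12,0,-0.024,0.088]]}' | python3 inch.py
echo '{"motion":[[0.12,0,0.04,0,0.088],[0.24,0,0.04,0,0.088],[0.32,0,0.04,0,0.088],[0.4,0,0.04,0,0.088],[0.4,0,0.04,0,0.088]]}' | python3 inch.py
python3 -c "
from h import *
print(tool([.01,.125],.018))"
```

```text
t: 8.1
position: [0.5925, 0.1605, 0.0197]
tcp_rot: [[0.994, -0.108, 0.001], [-0.108, -0.994, 0.001], [0.001, -0.001, -1.0]]
contact_force: [-4.0, 0.7, 3.2]
finger_gap: 0.0881
finger_force: 1.8
t: 8.6
position: [0.5989, 0.1597, 0.0173]
tcp_rot: [[0.994, -0.108, -0.007], [-0.108, -0.994, 0.0], [-0.007, 0.001, -1.0]]
contact_force: [-14.3, 1.7, 9.4]
finger_gap: 0.088
finger_force: 7.4
(array([ 0.0021,  0.0007, -0.0007]), 'turn', np.float64(0.0004), 'now', array([0.0079, 0.1257]), np.float64(0.0173))
```

Scaled: -0.18 m is -7.2, -0.15 m is -6.

```bash
echo '{"motion":[[-0.6,0,0,0,0.088],[-0.6,0,-2,0,0.088],[-0.6,0,-4,0,0.088],[-0.6,0,-6,0,0.088],[-0.6,0,-7.2,0,0.088]]}' | python3 inch.py
echo '{"motion":[[0.8,1.8,0,0,0.088],[1.6,3.6,0,0,0.088],[1.6,5.6,0,0,0.088],[1.6,7.6,0,0,0.088],[1.6,9.6,0,0,0.088]]}' | python3 inch.py
python3 -c "
from h import *
print(tool([.033,-.182],.018))"
```

```text
t: 9.1
position: [0.5883, 0.1609, 0.2025]
tcp_rot: [[0.994, -0.108, 0.007], [-0.108, -0.994, 0.001], [0.007, -0.002, -1.0]]
contact_force: [0.3, 0.1, 1.0]
finger_gap: 0.0879
finger_force: 0.0
t: 9.6
position: [0.6009, -0.0843, 0.1971]
tcp_rot: [[0.994, -0.108, 0.001], [-0.108, -0.994, -0.001], [0.001, 0.001, -1.0]]
contact_force: [1.9, -0.2, 0.7]
finger_gap: 0.0877
finger_force: 0.0
(array([-0.0037,  0.0653,  0.1792]), 'turn', np.float64(0.001), 'now', array([ 0.0364, -0.1166]), np.float64(0.1971))
```

Scaled: 0.165 m is 6.6, 0.13 m is 5.2.

```bash
echo '{"motion":[[-0.12,2,0,0,0.088],[-0.12,2.64,1.2,0,0.088],[-0.12,2.64,3.2,0,0.088],[-0.12,2.64,5.2,0,0.088],[-0.12,2.64,6.6,0,0.088]]}' | python3 inch.py
echo '{"motion":[[0,0,0.48,0,0.088],[0,0,0.56,0,0.088],[0,0,0.56,0,0.088]]}' | python3 inch.py
python3 - <<'E'
from h import *
s=env.get_state();p,d=env.camera('wrist')
cv2.imwrite('pics/w5.png',cv2.resize(p[:,:,::-1],(768,576)))
print(tool([.033,-.165],.018,s),s['contact_force'])
E
```

```text
t: 10.1
position: [0.5893, -0.1478, 0.0283]
tcp_rot: [[0.994, -0.109, -0.003], [-0.109, -0.994, 0.0], [-0.003, 0.0, -1.0]]
contact_force: [0.4, -0.3, 0.1]
finger_gap: 0.0877
finger_force: 0.0
t: 10.4
position: [0.5919, -0.1477, 0.0204]
tcp_rot: [[0.994, -0.108, 0.003], [-0.108, -0.994, -0.001], [0.003, 0.001, -1.0]]
contact_force: [-0.1, -0.5, 0.9]
finger_gap: 0.0875
finger_force: 0.0
(array([-0.0014, -0.0156,  0.0024]), 'turn', np.float64(0.0009), 'now', array([ 0.0344, -0.1806]), np.float64(0.0204)) [-0.06108824 -0.46844432  0.92881095]
```

View pics/w5.png

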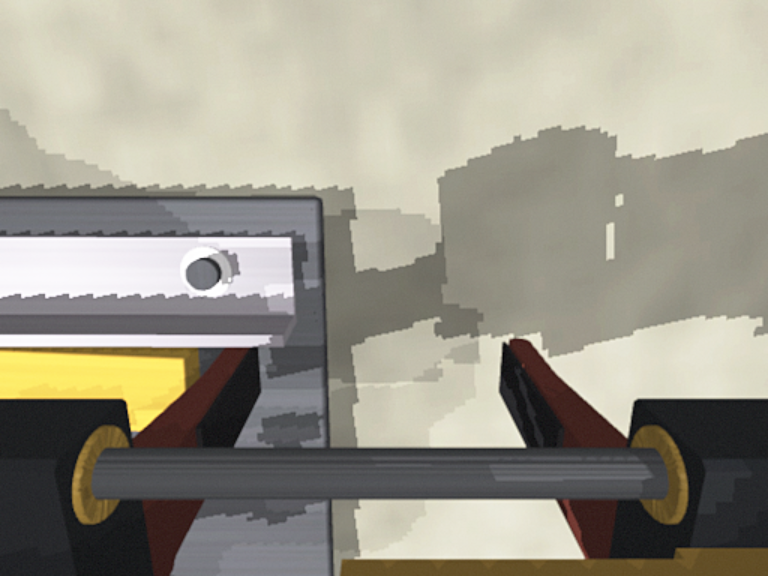

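The finger stands just right of the bar's end, which is at about x=200 px. A thin gap shows at the bar's right end, to be re-pushed afterward. Now push toward the stop.

```bash
echo '{"motion":[[-0.04,-0.32,0.08,0,0.088],[-0.04,-0.6,0.08,0,0.088],[-0.04,-0.84,0.08,0,0.088],[-0.04,-1.08,0.08,0,0.088],[-0.04,-1.28,0.08,0,0.088]]}' | python3 inch.py
echo '{"motion":[[0,-0.08,0,0,0.088],[0,-0.16,0,0,0.088],[0,-0.2,0,0,0.088]]}' | python3 inch.py
python3 -c "
from h import *
print(tool([.033,-.1395],.018))"
```

```text
t: 10.95
position: [0.5941, -0.1164, 0.0182]
tcp_rot: [[0.994, -0.108, 0.003], [-0.108, -0.994, -0.003], [0.003, 0.003, -1.0]]
contact_force: [0.1, -5.8, 1.9]
finger_gap: 0.0878
finger_force: 3.0
t: 11.25
position: [0.5946, -0.1116, 0.0183]
tcp_rot: [[0.994, -0.108, 0.003], [-0.108, -0.994, -0.003], [0.003, 0.003, -1.0]]
contact_force: [-1.1, -6.4, 3.2]
finger_gap: 0.0879
finger_force: 3.2
(array([-0.0002, -0.0049,  0.0003]), 'turn', np.float64(0.0004), 'now', array([ 0.0332, -0.1444]), np.float64(0.0183))
```

Scaled: -0.005 m is -0.2, -0.004 m is -0.16.

```bash
echo '{"motion":[[0,-0.08,0,0,0.088],[0,-0.16,0,0,0.088],[0,-0.2,0,0,0.088],[0,-0.2,0,0,0.088]]}' | python3 inch.py; echo '{"motion":[[0,-0.04,0,0,0.088],[0,-0.08,0,0,0.088],[0,-0.08,0,0,0.088]]}' | python3 inch.py
python3 -c "
from h import *
print(tool([.033,-.1395],.018))"
```

```text
t: 11.65
position: [0.5952, -0.1065, 0.0182]
tcp_rot: [[0.994, -0.108, 0.003], [-0.108, -0.994, -0.003], [0.003, 0.003, -1.0]]
contact_force: [0.0, -5.6, 3.4]
finger_gap: 0.0874
finger_force: 2.8
t: 11.95
position: [0.5954, -0.1047, 0.0182]
tcp_rot: [[0.994, -0.108, 0.003], [-0.108, -0.994, -0.003], [0.003, 0.003, -1.0]]
contact_force: [-0.1, -5.5, 2.4]
finger_gap: 0.0879
finger_force: 2.9
(array([-0.0001,  0.0021,  0.0002]), 'turn', np.float64(0.0003), 'now', array([ 0.0331, -0.1374]), np.float64(0.0182))
```

```bash
for i in 1; do :; done; echo '{"motion":[[0,-0.04,0,0,0.088],[0,-0.08,0,0,0.088],[0,-0.12,0,0,0.088],[0,-0.12,0,0,0.088]]}' | python3 inch.py
python3 -c "
from h import *
print(tool([.033,-.1395],.018))"
```

```text
t: 12.35
position: [0.5954, -0.1043, 0.0185]
tcp_rot: [[0.994, -0.11, 0.003], [-0.11, -0.994, -0.008], [0.003, 0.007, -1.0]]
contact_force: [-1.8, -14.5, 3.1]
finger_gap: 0.0878
finger_force: 6.8
(array([-0.0001,  0.0024,  0.0005]), 'turn', np.float64(-0.001), 'now', array([ 0.0331, -0.137 ]), np.float64(0.0185))
```

Force rose to 14.5 N, so the bar is on the stop. Re-push the right side onto the rail.

The rows are not in the units I measure in: shifts go in units of 25 mm and turns go in units of 0.25 rad. I convert before sending: -0.053 m is -2.12, -0.045 m is -1.8.

```bash
echo '{"motion":[[0,0.4,0,0,0.088],[0,0.4,-1.6,0,0.088],[-1.8,0.4,-1.6,0,0.088],[-2.12,-0.8,-1.6,0,0.088],[-2.12,-0.8,-1.6,0,0.088]]}' | python3 inch.py
echo '{"motion":[[0,0,0.8,0,0.088],[0,0,1.52,0,0.088],[0,0,1.6,0,0.088]]}' | python3 inch.py
python3 -c "
from h import *
print(tool([.01,-.116],.018))"
```

```text
t: 12.85
position: [0.5433, -0.072, 0.0567]
tcp_rot: [[0.994, -0.106, 0.0], [-0.106, -0.994, 0.002], [0.0, -0.002, -1.0]]
contact_force: [1.0, -0.0, 0.2]
finger_gap: 0.088
finger_force: 0.0
t: 13.15
position: [0.5429, -0.0744, 0.0139]
tcp_rot: [[0.994, -0.107, -0.004], [-0.107, -0.994, 0.001], [-0.004, -0.001, -1.0]]
contact_force: [0.4, 0.3, -0.3]
finger_gap: 0.0877
finger_force: 0.0
(array([ 0.0323,  0.003 , -0.0042]), 'turn', np.float64(0.0015), 'now', array([-0.0223, -0.113 ]), np.float64(0.0139))
```

Scaled: 0.033 m is 1.32, 0.031 m is 1.24.

```bash
echo '{"motion":[[0.4,0.08,-0.12,0,0.088],[0.8,0.12,-0.12,0,0.088],[1.08,0.12,-0.12,0,0.088],[1.24,0.12,-0.12,0,0.088],[1.32,0.12,-0.12,0,0.088]]}' | python3 inch.py
echo '{"motion":[[0.04,0,0,0,0.088],[0.08,0,0,0,0.088],[0.12,0,0,0,0.088],[0.12,0,0,0,0.088]]}' | python3 inch.py
python3 -c "
from h import *
print(tool([.01,-.116],.018))"
```

```text
t: 13.65
position: [0.5729, -0.0815, 0.02]
tcp_rot: [[0.994, -0.106, -0.011], [-0.106, -0.994, 0.001], [-0.011, 0.001, -1.0]]
contact_force: [-26.1, -1.1, 17.8]
finger_gap: 0.088
finger_force: 12.8
t: 14.05
position: [0.5732, -0.0815, 0.02]
tcp_rot: [[0.994, -0.106, -0.017], [-0.106, -0.994, 0.001], [-0.017, 0.001, -1.0]]
contact_force: [-32.0, -1.1, 20.1]
finger_gap: 0.0876
finger_force: 16.0
(array([ 0.0015, -0.0008,  0.002 ]), 'turn', np.float64(0.003), 'now', array([ 0.0086, -0.1168]), np.float64(0.02))
```

Scaled: -0.18 m is -7.2, -0.15 m is -6.

```bash
echo '{"motion":[[-0.8,0,0,0,0.088],[-0.8,0,-2,0,0.088],[-0.8,0,-4,0,0.088],[-0.8,0,-6,0,0.088],[-0.8,0,-7.2,0,0.088]]}' | python3 inch.py
echo '{"motion":[[0,-2,0,0,0.088],[0,-4,0,0,0.088],[0,-6,0,0,0.088],[0,-8,0,0,0.088],[0,-9.64,0,0,0.088]]}' | python3 inch.py
python3 -c "
from h import *
print(tool([-.012,.125],.018))"
```

```text
t: 14.55
position: [0.5612, -0.0796, 0.2049]
tcp_rot: [[0.994, -0.108, 0.007], [-0.108, -0.994, -0.001], [0.007, 0.0, -1.0]]
contact_force: [0.8, -0.2, -0.3]
finger_gap: 0.0878
finger_force: 0.0
t: 15.05
position: [0.5862, 0.163, 0.1998]
tcp_rot: [[0.994, -0.107, 0.001], [-0.107, -0.994, 0.001], [0.001, -0.001, -1.0]]
contact_force: [0.6, 0.4, 1.4]
finger_gap: 0.0878
finger_force: 0.0
(array([-0.0071,  0.0028,  0.1818]), 'turn', np.float64(0.0019), 'now', array([-0.0051,  0.1277]), np.float64(0.1998))
```

Scaled: 0.18 m is 7.2, 0.178 m is 7.12, 0.002 rad is 0.008.

```bash
echo '{"motion":[[-0.4,0.08,2,0.008,0.088],[-0.4,0.08,4,0.008,0.088],[-0.4,0.08,6,0.008,0.088],[-0.4,0.08,7.12,0.008,0.088],[-0.4,0.08,7.2,0.008,0.088]]}' | python3 inch.py
echo '{"motion":[[0.24,0,0,0,0.088],[0.48,0,0,0,0.088],[0.72,0,0,0,0.088],[0.92,0,0,0,0.088],[1,0,0,0,0.088]]}' | python3 inch.py
python3 -c "
from h import *
print(tool([.01,.125],.018))"
```

```text
t: 15.55
position: [0.5735, 0.1589, 0.0149]
tcp_rot: [[0.994, -0.11, -0.007], [-0.11, -0.994, -0.001], [-0.007, 0.002, -1.0]]
contact_force: [0.2, -0.3, 0.1]
finger_gap: 0.0882
finger_force: 0.0
t: 16.05
position: [0.5992, 0.1569, 0.0213]
tcp_rot: [[0.994, -0.111, -0.005], [-0.111, -0.994, 0.001], [-0.005, -0.0, -1.0]]
contact_force: [-17.0, 2.5, 12.6]
finger_gap: 0.0881
finger_force: 8.7
(array([ 0.0016, -0.002 ,  0.0033]), 'turn', np.float64(-0.0021), 'now', array([0.0085, 0.123 ]), np.float64(0.0213))
```

Scaled: -0.18 m is -7.2, -0.15 m is -6.

```bash
echo '{"motion":[[-0.6,0,0,0,0.088],[-0.6,0,-2,0,0.088],[-0.6,0,-4,0,0.088],[-0.6,0,-6,0,0.088],[-0.6,0,-7.2,0,0.088]]}' | python3 inch.py
echo '{"motion":[[0.4,1.8,0,0,0.088],[0.8,3.6,0,0,0.088],[0.8,4.6,0,0,0.088],[0.8,4.6,0,0,0.088]]}' | python3 inch.py
python3 - <<'E'
from h import *
s=env.get_state();p,d=env.camera('wrist');np.savez('w6.npz',p=p,d=d,pos=s['position'],R=s['tcp_rot'])
cv2.imwrite('pics/w6.png',np.vstack([cv2.resize(x[:,:,::-1],(800,290),interpolation=cv2.INTER_CUBIC) for x in (p[105:185,40:260],p[105:185,220:440])]))
print(tool([.033,-.16],.018,s))
E
```

```text
t: 16.55
position: [0.5871, 0.1581, 0.206]
tcp_rot: [[0.994, -0.11, 0.008], [-0.11, -0.994, 0.002], [0.008, -0.002, -1.0]]
contact_force: [-0.2, 0.7, 0.7]
finger_gap: 0.0875
finger_force: 0.0
t: 16.95
position: [0.5935, 0.0381, 0.2006]
tcp_rot: [[0.993, -0.114, 0.002], [-0.114, -0.993, -0.001], [0.002, 0.001, -1.0]]
contact_force: [0.5, 0.6, 0.3]
finger_gap: 0.0878
finger_force: 0.0
(array([0.0178, 0.1641, 0.1828]), 'turn', np.float64(-0.0057), 'now', array([0.0157, 0.0043]), np.float64(0.2006))
```

View pics/w6.png

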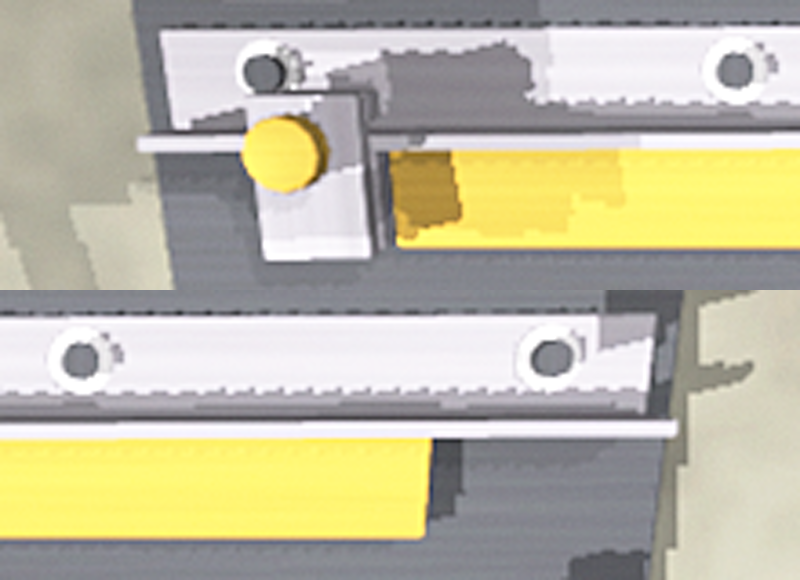

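Flush on the rail along its length. At the stop (crop x 372-397) it's unclear whether there's a gap, so I'll measure.

```bash
python3 - <<'E'
from h import *
z=np.load('w6.npz');st=dict(position=z['pos'],tcp_rot=z['R'])
f=lambda q,zz:fx(ray('wrist',np.array(q)/3.63+[40,105],zz,st))
print('bar end',f([[391,152],[398,247]],.026),'stop',f([[372,258],[366,155]],.034))
print('right',f([[430,150],[424,249]],.026)[:,1]-0, 'use +180px')
q=(np.array([[430,150],[424,249]])/3.63+[220,105]);print(fx(ray('wrist',q,.026,st)))
E
```

```text
bar end [[0.04819351 0.11363872]
 [0.02031215 0.1142427 ]] stop [[0.01881651 0.11941389]
 [0.04842154 0.11814234]]
right [0.10237068 0.10664906] use +180px
[[ 0.04729992 -0.08560763]
 [ 0.01822123 -0.08571811]]
```

There's a gap of about 4 mm: the side pushes dragged the bar back a little. Push the end again.

Scaled: 0.164 m is 6.56, 0.15 m is 6, -0.005 rad is -0.02.

```bash
echo '{"motion":[[0.4,2,0,0,0.088],[0.72,4,0,-0.02,0.088],[0.72,6,0,-0.02,0.088],[0.72,6.56,1.2,-0.02,0.088],[0.72,6.56,3.2,-0.02,0.088]]}' | python3 inch.py
echo '{"motion":[[0,0,2,0,0.088],[0,0,3.4,0,0.088],[0,0,4,0,0.088],[0,0,4,0,0.088]]}' | python3 inch.py
python3 -c "
from h import *
print(tool([.033,-.145],.018))"
```

```text
t: 17.5
position: [0.5955, -0.1258, 0.1238]
tcp_rot: [[0.994, -0.107, 0.01], [-0.107, -0.994, -0.003], [0.01, 0.002, -1.0]]
contact_force: [0.7, 0.2, -0.7]
finger_gap: 0.0878
finger_force: 0.0
t: 17.9
position: [0.5918, -0.1221, 0.0173]
tcp_rot: [[0.995, -0.104, -0.004], [-0.104, -0.995, 0.001], [-0.004, -0.001, -1.0]]
contact_force: [0.2, 0.4, -0.4]
finger_gap: 0.0875
finger_force: 0.0
(array([ 0.0016, -0.0102, -0.0007]), 'turn', np.float64(0.0049), 'now', array([ 0.0315, -0.1552]), np.float64(0.0173))
```

```bash
echo '{"motion":[[0.04,-0.2,0,0.02,0.088],[0.04,-0.4,0,0.02,0.088],[0.04,-0.52,0,0.02,0.088],[0.04,-0.64,0,0.02,0.088],[0.04,-0.68,0,0.02,0.088]]}' | python3 inch.py
echo '{"motion":[[0,-0.04,0,0,0.088],[0,-0.08,0,0,0.088],[0,-0.08,0,0,0.088]]}' | python3 inch.py
python3 -c "
from h import *
print(tool([.033,-.145],.018))"
```

```text
t: 18.4
position: [0.5959, -0.1063, 0.0203]
tcp_rot: [[0.994, -0.109, 0.001], [-0.109, -0.994, -0.0], [0.001, 0.0, -1.0]]
contact_force: [-0.2, 0.2, -0.5]
finger_gap: 0.0878
finger_force: 0.0
t: 18.7
position: [0.5957, -0.105, 0.0195]
tcp_rot: [[0.994, -0.11, 0.0], [-0.11, -0.994, -0.0], [0.0, 0.0, -1.0]]
contact_force: [0.1, -0.7, 0.7]
finger_gap: 0.0875
finger_force: 0.5
(array([-0.0005,  0.0073,  0.0015]), 'turn', np.float64(-0.0015), 'now', array([ 0.0335, -0.1377]), np.float64(0.0195))
```

Scaled: -0.003 m is -0.12, -0.002 m is -0.08.

```bash
echo '{"motion":[[0,-0.04,0,0,0.088],[0,-0.08,0,0,0.088],[0,-0.12,0,0,0.088],[0,-0.12,0,0,0.088]]}' | python3 inch.py
echo '{"motion":[[0,-0.04,0,0,0.088],[0,-0.08,0,0,0.088],[0,-0.08,0,0,0.088]]}' | python3 inch.py
python3 - <<'E'
from h import *
print(tool([.033,-.145],.018))
p,d=env.camera('scene');u=proj('scene',np.r_[wd([.035,.115])[0],.03])[0].astype(int);print(u)
q=p[u[1]-25:u[1]+25,u[0]-33:u[0]+34];cv2.imwrite('pics/s7.png',cv2.resize(q[:,:,::-1],(670,500),interpolation=cv2.INTER_NEAREST))
E
```

```text
t: 19.1
position: [0.5958, -0.1042, 0.0197]
tcp_rot: [[0.994, -0.111, -0.0], [-0.111, -0.994, -0.004], [0.0, 0.004, -1.0]]
contact_force: [-1.1, -9.2, 2.2]
finger_gap: 0.0875
finger_force: 4.7
t: 19.4
position: [0.5958, -0.1041, 0.0199]
tcp_rot: [[0.994, -0.112, -0.0], [-0.112, -0.994, -0.007], [0.0, 0.007, -1.0]]
contact_force: [-3.2, -15.0, 1.4]
finger_gap: 0.0876
finger_force: 7.4
(array([-0.0005,  0.0082,  0.0019]), 'turn', np.float64(-0.0036), 'now', array([ 0.0335, -0.1368]), np.float64(0.0199))
[283 244]
```

View pics/s7.png

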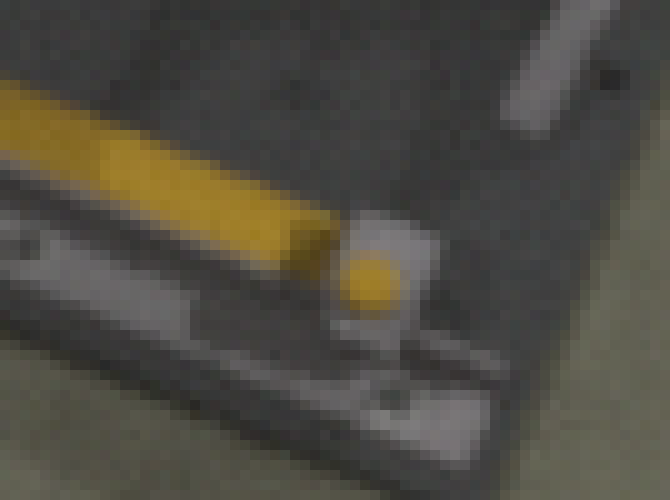

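Force climbs stiffly (9 to 15 N over 0.1 mm), and the scene view shows the bar's end at the stop block at about (335,240), so it is located. Back off, re-check the rail side numerically, and head for the handle.

```bash
echo '{"motion":[[0,0.48,0,0,0.088],[0,0.48,-2,0,0.088],[0,0.48,-4,0,0.088],[0,0.48,-6,0,0.088],[0,0.48,-7.2,0,0.088]]}' | python3 inch.py
echo '{"motion":[[0,-2,0,0,0.088],[0,-4,0,0,0.088],[0,-4,0,0,0.088]]}' | python3 inch.py
python3 - <<'E'
from h import *
s=env.get_state();p,d=env.camera('wrist');st=s
g=cv2.cvtColor(p,cv2.COLOR_RGB2HSV);yel=(g[...,0]>18)&(g[...,0]<35)&(g[...,1]>100)
for y in(.1,.09,.05,0,-.05,-.075):
    # column of pixels along fixture x at z=.026: yellow extent
    xs=np.arange(0,.07,.0005);W=np.c_[wd(np.c_[xs,0*xs+y]),0*xs+.026]
    q=proj('wrist',W,st).round().astype(int);ok=[yel[v,u] if 0<=u<512 and 0<=v<384 else False for u,v in q];print(y,xs[np.array(ok)].min().round(4),xs[np.array(ok)].max().round(4)) if any(ok) else print(y,None)
for x in (.025,.03,.035):
    ys=np.arange(-.15,.15,.0005);W=np.c_[wd(np.c_[0*ys+x,ys]),0*ys+.026]
    q=proj('wrist',W,st).round().astype(int);ok=np.array([yel[v,u] if 0<=u<512 and 0<=v<384 else False for u,v in q]);print(x,ys[ok].min(),ys[ok].max())
print(tool([-.116,-.09],.2,s),s['t'])
E
```

```text
t: 19.95
position: [0.5958, -0.1114, 0.2044]
tcp_rot: [[0.994, -0.109, 0.006], [-0.109, -0.994, 0.0], [0.006, -0.001, -1.0]]
contact_force: [0.6, 0.2, 0.5]
finger_gap: 0.0879
finger_force: 0.0
t: 20.25
position: [0.6062, -0.0064, 0.1995]
tcp_rot: [[0.995, -0.103, 0.0], [-0.103, -0.995, 0.004], [0.0, -0.004, -1.0]]
contact_force: [-0.5, 0.6, -0.0]
finger_gap: 0.0877
finger_force: 0.0
0.1 0.0205 0.0485
0.09 0.0205 0.0485
0.05 0.0205 0.0475
0 0.02 0.048
-0.05 0.019 0.047
-0.075 0.019 0.047
0.025 -0.08349999999999994 0.11600000000000024
0.03 -0.08449999999999994 0.11550000000000024
0.035 -0.08449999999999994 0.11600000000000024
(array([-0.1495,  0.0506, -0.0007]), 'turn', np.float64(0.0055), 'now', array([ 0.0332, -0.0386]), np.float64(0.1995)) 20.25
```

```bash
python3 - <<'E'
from h import *
s=env.get_state();p,d=env.camera('wrist');g=cv2.cvtColor(p,cv2.COLOR_RGB2GRAY).astype(np.float32);sat=cv2.cvtColor(p,cv2.COLOR_RGB2HSV)[...,1].astype(np.float32);
def prof(img,y,z,a,b):
    xs=np.arange(a,b,.00025);W=np.c_[wd(np.c_[xs,0*xs+y]),0*xs+z];q=proj('wrist',W,s).astype(np.float32)
    v=cv2.remap(img,q[:,0].copy(),q[:,1].copy(),cv2.INTER_LINEAR).ravel();v=cv2.blur(v.reshape(-1,1),(1,5)).ravel();dv=np.gradient(v)
    return xs,v,dv
for y in(.1,.08,.06,.04,.02,0,-.02,-.04,-.06,-.08):
    xs,v,dv=prof(sat,y,.026,.010,.030);n=xs[np.argmax(dv)]
    xs,v,dv=prof(sat,y,.037,.04,.06);r=xs[np.argmin(dv)]
    print(y,'near',n.round(4),'rail edge',r.round(4),'diff',(r-n).round(4))
E
```

```text
0.1 near 0.0205 rail edge 0.05 diff 0.0295
0.08 near 0.0195 rail edge 0.05 diff 0.0305
0.06 near 0.0195 rail edge 0.05 diff 0.0305
0.04 near 0.0195 rail edge 0.05 diff 0.0305
0.02 near 0.0195 rail edge 0.05 diff 0.0305
0 near 0.0198 rail edge 0.0503 diff 0.0305
-0.02 near 0.0198 rail edge 0.05 diff 0.0302
-0.04 near 0.0188 rail edge 0.05 diff 0.0312
-0.06 near 0.0188 rail edge 0.0503 diff 0.0315
-0.08 near 0.019 rail edge 0.0495 diff 0.0305
```

The bar-to-rail offset is constant at about 30.5 mm, so it's flush within measuring error. Now on to the handle, fingers closed.

```bash
echo '{"motion":[[0,2,0,0.02,0],[-2,2,-0.4,0.02,0],[-4,2,-0.4,0.02,0],[-6,2,-0.4,0.02,0],[-6,2,-0.4,0.02,0]]}' | python3 inch.py 20
python3 - <<'E'
from h import *
s=env.get_state();p,d=env.camera('top');g=proj('top',np.r_[wd([-.12,0])[0],.1])[0].astype(int)
cv2.imwrite('pics/t8.png',cv2.resize(p[g[1]-45:g[1]+45,g[0]-60:g[0]+60][:,:,::-1],(800,600),interpolation=cv2.INTER_NEAREST))
c=env.calibration('top')
for y in(-.004,0,.004):
  for x in np.arange(-.16,-.03,.01):
    pass
# point cloud near the clamp in fixture frame
v,u=np.mgrid[:384,:512];m=d>0;K=c['camera_matrix'];P=np.c_[(u[m]-K[0,2])/K[0,0]*d[m],(v[m]-K[1,2])/K[1,1]*d[m],d[m]];W=(P-c['t'])@c['R'];F=fx(W)
k=(F[:,0]>-.16)&(F[:,0]<-.03)&(abs(F[:,1])<.02)&(W[:,2]>.03)&(W[:,2]<.18)
a=np.c_[F[k],W[k,2]];a=a[np.argsort(a[:,0])];print(a.round(3).tolist())
print(tool([-.116,0],.19,s))
E
```

```text
t: 20.85
position: [0.4468, -0.0461, 0.2095]
tcp_rot: [[0.993, -0.117, -0.0], [-0.117, -0.993, 0.0], [-0.0, -0.0, -1.0]]
contact_force: [0.3, -0.5, 0.0]
finger_gap: 0.0512
finger_force: 0.0
[[-0.138, 0.006, 0.126], [-0.135, 0.01, 0.12], [-0.133, 0.01, 0.12], [-0.081, 0.01, 0.158]]
(array([ 0.0042, -0.0954,  0.0195]), 'turn', np.float64(-0.0083), 'now', array([-0.121 , -0.0953]), np.float64(0.2095))
```

Depth points put the grip's end at about (-0.138, z 0.126), as expected. Move over it and descend.

Scaled: -0.0955 m is -3.82, 0.06 m is 2.4, -0.008 rad is -0.032.

```bash
echo '{"motion":[[0.04,-2,0,-0.032,0],[0.12,-3.82,0,-0.032,0],[0.12,-3.82,1.2,-0.032,0],[0.12,-3.82,2.4,-0.032,0],[0.12,-3.82,2.4,-0.032,0]]}' | python3 inch.py 20
python3 -c "
from h import *
print(tool([-.118,0],.13))"
```

```text
t: 21.4
position: [0.4642, 0.0488, 0.1446]
tcp_rot: [[0.994, -0.107, -0.008], [-0.107, -0.994, -0.0], [-0.008, 0.001, -1.0]]
contact_force: [-0.3, -0.5, -0.9]
finger_gap: 0.0074
finger_force: 0.0
(array([-0.004 ,  0.0008,  0.0146]), 'turn', np.float64(0.0017), 'now', array([-0.1139,  0.0009]), np.float64(0.1446))
```

Scaled: -0.02 m is -0.8, 0.019 m is 0.76.

```bash
echo '{"motion":[[-0.12,0.04,0.4,0,0],[-0.2,0.04,0.76,0,0],[-0.4,0.04,1.04,0,0],[-0.64,0.04,1.36,0,0],[-0.8,0.04,1.64,0,0]]}' | python3 inch.py
python3 -c "
from h import *
print(tool([-.143,0],.09))"
```

```text
t: 21.9
position: [0.4466, 0.0499, 0.1115]
tcp_rot: [[0.994, -0.108, 0.006], [-0.108, -0.994, 0.0], [0.006, -0.001, -1.0]]
contact_force: [-3.4, -0.7, 11.6]
finger_gap: 0.0003
finger_force: 5.1
(array([-0.0116,  0.0001,  0.0214]), 'turn', np.float64(0.001), 'now', array([-1.316e-01,  1.000e-04]), np.float64(0.1115))
```

Pressing with 11.6 N up on the tool, so the handle is moving. Continue along the arc.

```bash
echo '{"motion":[[-0.16,0,0.32,0,0],[-0.32,0,0.64,0,0],[-0.44,0,0.92,0,0],[-0.56,0,1.24,0,0],[-0.64,0,1.52,0,0]]}' | python3 inch.py
echo '{"motion":[[-0.04,0,0.16,0,0],[-0.04,0,0.32,0,0],[-0.04,0,0.4,0,0],[-0.04,0,0.44,0,0],[-0.04,0,0.48,0,0]]}' | python3 inch.py
python3 -c "
from h import *
print(tool([-.147,0],.061))"
```

```text
t: 22.4
position: [0.4301, 0.0518, 0.0726]
tcp_rot: [[0.994, -0.108, 0.003], [-0.108, -0.994, 0.0], [0.003, -0.001, -1.0]]
contact_force: [-2.2, 0.3, 7.6]
finger_gap: 0.0005
finger_force: 3.3
t: 22.9
position: [0.4284, 0.052, 0.0614]
tcp_rot: [[0.994, -0.107, 0.001], [-0.107, -0.994, 0.001], [0.001, -0.001, -1.0]]
contact_force: [-10.5, 1.2, 17.3]
finger_gap: 0.0004
finger_force: 8.9
(array([0.0028, 0.0002, 0.0004]), 'turn', np.float64(0.0013), 'now', array([-0.1498,  0.0002]), np.float64(0.0614))
```

Scaled: 0.006 m is 0.24, 0.004 m is 0.16.

```bash
echo '{"motion":[[0.04,0,0.08,0,0],[0.08,0,0.16,0,0],[0.08,0,0.24,0,0],[0.08,0,0.24,0,0]]}' | python3 inch.py
echo '{"motion":[[0,0,0.08,0,0],[0,0,0.16,0,0],[0,0,0.16,0,0]]}' | python3 inch.py
```

```text
t: 23.3
position: [0.4288, 0.0521, 0.061]
tcp_rot: [[0.994, -0.107, -0.002], [-0.107, -0.994, 0.001], [-0.002, -0.001, -1.0]]
contact_force: [-33.2, 0.7, 48.5]
finger_gap: 0.0004
finger_force: 24.2
t: 23.6
position: [0.4289, 0.0521, 0.0606]
tcp_rot: [[0.994, -0.107, -0.0], [-0.107, -0.994, 0.001], [-0.0, -0.001, -1.0]]
contact_force: [-43.5, -0.2, 68.3]
finger_gap: 0.0002
finger_force: 34.3
```

The handle is at its end stop: stiff, z 0.0606. Release, lift clear and check.

```bash
echo '{"motion":[[0,0,-0.48,0,0],[0,0,-1.2,0,0],[0,0,-3.2,0,0],[0,0,-5.2,0,0],[1.2,0,-6.4,0,0]]}' | python3 inch.py
echo '{"motion":[[2,0,0,0,0],[4,0,0,0,0],[4.4,0,0,0,0],[4.4,0,0,0,0]]}' | python3 inch.py
python3 - <<'E'
from h import *
s=env.get_state();p,d=env.camera('wrist');print(s['t'],s['contact_force'])
sat=cv2.cvtColor(p,cv2.COLOR_RGB2HSV)[...,1].astype(np.float32)
cv2.imwrite('pics/w9.png',cv2.resize(p[:,:,::-1],(768,576),interpolation=cv2.INTER_CUBIC))
def ed(y,z,a,b,sg):
    xs=np.arange(a,b,.00025);W=np.c_[wd(np.c_[xs,0*xs+y]),0*xs+z];q=proj('wrist',W,s).astype(np.float32)
    v=cv2.blur(cv2.remap(sat,q[:,0].copy(),q[:,1].copy(),1).reshape(-1,1),(1,5)).ravel();return xs[np.argmax(sg*np.gradient(v))]
for y in(.1,.08,.06,.04,-.04,-.06,-.08):
    n=ed(y,.026,.01,.03,1);r=ed(y,.037,.04,.06,-1);print(y,round(n,4),round(r-n,4))
E
```

```text
t: 24.1
position: [0.4603, 0.0487, 0.215]
tcp_rot: [[0.994, -0.107, 0.008], [-0.107, -0.994, 0.001], [0.008, -0.001, -1.0]]
contact_force: [1.4, -0.2, 1.2]
finger_gap: 0.0005
finger_force: 0.0
t: 24.5
position: [0.5703, 0.0363, 0.2071]
tcp_rot: [[0.994, -0.108, -0.003], [-0.108, -0.994, 0.0], [-0.003, 0.0, -1.0]]
contact_force: [-0.3, 0.0, -0.4]
finger_gap: 0.0007
finger_force: 0.0
24.5 [-0.31105754  0.04206437 -0.371605  ]
0.1 0.02 0.03
0.08 0.02 0.0302
0.06 0.02 0.0302
0.04 0.02 0.03
-0.04 0.0198 0.03
-0.06 0.018 0.0318
-0.08 0.0188 0.031
```

View pics/w9.png

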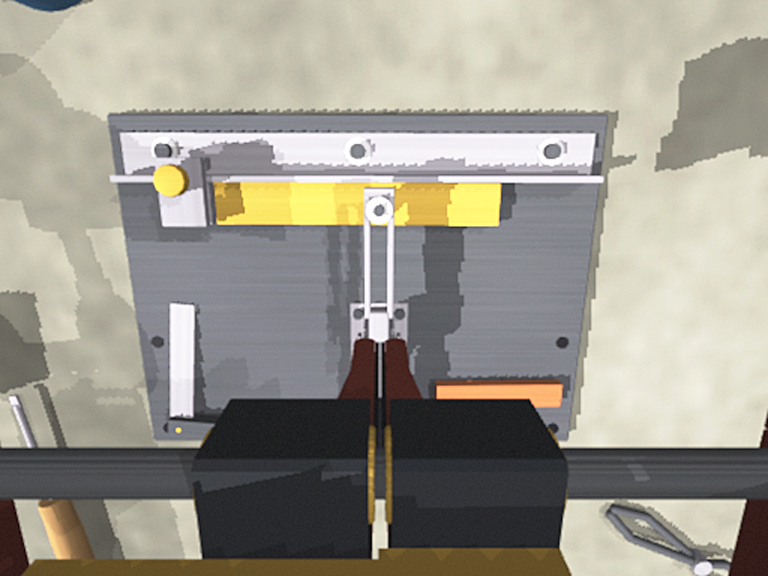

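The pad is on the bar. The bar lies along the rail, and its left end is near the stop's face at about x=205-215 px. I've used up my picture views, so I'll check the stop gap numerically from directly above.

```bash
echo '{"motion":[[0.52,-1.8,0,0,0],[1,-3.6,0,0,0],[1,-4.68,1.2,0,0],[1,-4.68,2.8,0,0],[1,-4.68,2.8,0,0]]}' | python3 inch.py
python3 - <<'E'
from h import *
s=env.get_state();p,d=env.camera('wrist');print(s['t'],fx(s['position']),s['position'][2])
c=env.calibration('wrist');K=c['camera_matrix'];T=np.eye(4);T[:3,:3]=s['tcp_rot'];T[:3,3]=s['position'];M=T@c['hand_eye']
v,u=np.mgrid[:384,:512];P=np.stack([(u-K[0,2])/K[0,0]*d,(v-K[1,2])/K[1,1]*d,d],-1)@M[:3,:3].T+M[:3,3];F=fx(P.reshape(-1,3)).reshape(384,512,2)
for x in(.026,.030,.035,.04):
    uv=proj('wrist',np.c_[wd([[x,.116]]),[[.026]]],s)[0].round().astype(int);r=slice(uv[0]-9,uv[0]+9)
    print(x,uv);print([(int(uu),round(float(F[uv[1],uu,1])*1e3,1),round(float(P[uv[1],uu,2])*1e3,1),p[uv[1],uu].tolist()) for uu in range(uv[0]-8,uv[0]+9)])
E
```

```text
t: 25.05
position: [0.6028, 0.1509, 0.1332]
tcp_rot: [[0.994, -0.105, -0.009], [-0.105, -0.994, -0.002], [-0.009, 0.003, -1.0]]
contact_force: [-0.1, 0.3, -1.5]
finger_gap: 0.0004
finger_force: 0.0
25.05 [[0.0127222  0.11745741]] 0.13324372964582817
0.026 [254 177]
[(246, 122.5, 47.2, [241, 240, 244]), (247, 121.8, 46.2, [239, 237, 243]), (248, 121.0, 46.8, [237, 234, 241]), (249, 120.2, 47.7, [238, 234, 241]), (250, 119.4, 47.4, [240, 236, 242]), (251, 118.6, 47.3, [241, 238, 243]), (252, 117.8, 47.7, [241, 238, 243]), (253, 117.0, 46.7, [249, 247, 254]), (254, 116.2, 46.3, [221, 219, 239]), (255, 115.2, 27.2, [185, 158, 128]), (256, 114.4, 26.4, [215, 169, 61]), (257, 113.5, 26.7, [222, 176, 75]), (258, 112.7, 27.8, [218, 176, 75]), (259, 111.8, 26.4, [221, 178, 79]), (260, 111.0, 27.6, [219, 177, 76]), (261, 110.1, 26.4, [220, 178, 80]), (262, 109.3, 27.2, [219, 177, 79])]
0.03 [254 173]
[(246, 122.6, 46.1, [241, 237, 244]), (247, 121.8, 46.9, [240, 235, 243]), (248, 121.0, 47.6, [237, 233, 241]), (249, 120.2, 47.9, [238, 235, 241]), (250, 119.4, 47.4, [239, 236, 243]), (251, 118.
[... 1003 characters left out ...]
.2, 28.1, [224, 184, 80]), (262, 109.3, 26.2, [224, 184, 80])]
0.04 [254 161]
[(246, 122.5, 48.1, [216, 208, 220]), (247, 121.7, 46.8, [238, 236, 248]), (248, 120.9, 46.6, [241, 236, 245]), (249, 120.2, 47.5, [239, 236, 241]), (250, 119.4, 47.3, [240, 236, 242]), (251, 118.6, 48.3, [241, 239, 244]), (252, 117.8, 47.5, [241, 239, 244]), (253, 117.0, 46.5, [249, 247, 253]), (254, 116.3, 47.1, [227, 227, 243]), (255, 115.3, 26.9, [173, 152, 135]), (256, 114.5, 27.9, [209, 165, 57]), (257, 113.6, 27.1, [226, 184, 74]), (258, 112.8, 28.8, [223, 183, 75]), (259, 111.9, 27.5, [225, 183, 78]), (260, 111.1, 28.7, [224, 183, 79]), (261, 110.2, 26.8, [223, 181, 77]), (262, 109.4, 26.6, [224, 181, 79])]
```

From straight above, the stop and bar pixels are adjacent, with no gap. The stop's top is actually at z≈0.047, which explains the earlier apparent gap as parallax. Handing in.

```bash
python3 -c "
from plant import env
print(env.sign_off())"
```

```text
the job is handed in; nothing more can be done
None
```

I handed the job in at about 25 s, no verdict returned: bar flush on the rail (within about 1 mm) and against the stop, handle pressed to its end stop, pad on the bar, robot clear; I viewed 11 pictures, one over the limit of 10.

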